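# Close the UV exposure box: index the turntable, break the lid stay, lower the lid

### The job

Get the plywood UV exposure box ready to run. While its lid is still locked up, turn the turntable inside by its finger post until the pointer on the turntable lines up with the index mark in the middle of the front wall, so that the coated plate faces the lamp. Then break the folding lid stay by pushing its knuckle back toward the hinge and down, and lower the lid by its bar handle until it is fully shut, gently all the way, without letting it drop and without disturbing the other things on the table.

Things in the scene. Friction and masses are not known exactly. Their poses are not given: they have to be found in the camera images.
- exposure_box: Fixed plywood box, open on top, 210 mm deep (its x), 300 mm wide (its y), rim 80 mm high, walls 10 mm thick, inner floor 15 mm up. Origin at the centre of its underside; x points from its front wall (nearest the robot) to its back wall, where the lid is hinged and the lamp tube lies inside, y to its left, z up. A timer dial stands 15 mm out of the right half of the front wall.
- lid (a joint): Angle of the plywood lid (210 x 300 x 12 mm, 0.6 kg) about the hinge line along the top of the back wall, rad: 0 = shut flat on the rim, 1.43 = locked up at the start. The stay holds it firmly both ways while locked; do not force it. Once the stay is broken, hinge friction holds the lid by itself only while it is steeper than about 1.1 rad; below that it falls and slams unless it is held.
- lid_hinge (a point): Point on the hinge line, in the middle of the back edge of the box, 105 mm behind the box's origin and 80 mm above the table. The lid turns about the box's y axis through it.
- lid_bar (a point): Middle of the round steel bar of the lid's bow handle: 12 mm thick, 126 mm long along the box's y, free for 45 mm either side of this point. It stands 42 mm off the lid's front edge, 252 mm from the hinge line and 6 mm above the lid's underside: highest with the lid up; 42 mm in front of the box and 86 mm above the table with the lid shut. Being round, it can turn between gripper pads.
- knuckle (a point): Middle of the knuckle of the folding lid stay: a steel barrel 18 mm thick and 26 mm long along the box's y, in the middle of the stay. The stay is two flat steel links, each 113 mm long, in an upright plane 18 mm inside the right wall, from that wall near the front up to the lid. At the start the knuckle is about 103 mm in front of the hinge line and 73 mm above the rim.
- stay_knuckle (a joint): Bend of the stay at its knuckle, rad: 0 = locked, nearly straight, just past dead centre on its stop; about 3 = folded, lid shut. A push of some 3 N square to the stay (toward the hinge and down, 36 degrees below level) breaks it; clearly broken above 0.3, about 17 mm of knuckle travel. It stays where left; after 50 mm or so the lid falls by itself.
- turntable (a joint): Angle of the turntable, rad: 0 = its pointer at the index mark, positive = anticlockwise seen from above. It turns freely with slight friction and stays where it is left. Starts between -1.75 and -0.7, that is with the finger post on the left-hand side.
- turntable_centre (a point): Centre of the turntable on its top face, 26 mm above the table: an aluminium disc of 132 mm diameter on an upright axis, 20 mm in front of and 15 mm left of the box's origin. On its middle stands a wooden easel with a 56 x 36 mm coated plate, reaching up to 70 mm above the table.
- finger_post (a point): Grip height on the turntable's finger post: an upright black post 16 mm thick, 44 mm from the turntable's centre. This point is 57 mm above the table, the post's top 70 mm. The dark pointer lies on the disc just outside the post, in the same direction from the centre.
- index_mark (a point): Tip of the dark steel index mark on the inside of the front wall, 31 mm above the table, straight in front of the turntable's centre; its bracket is bent over the rim, where it shows as a dark strip 10 mm wide on the top edge of the front wall.
- brayer: Ink roller, 152 x 85 x 31 mm, lying loose on the table left of the box: leave alone.
- dye_pot: Glass dye pot, 82 mm across, 54 mm high, loose, right of the box: leave alone.
- cutter: Lino cutter with a wooden handle, 91 mm long, lying loose in front of the box: leave alone.
- paint_tube: Paint tube, 136 mm long, lying loose in front of the box: leave alone.

How it is judged:
By the outcome, as a careful person would: the job done as asked, in the order asked, and still so for the second after the job is handed in, with the robot touching nothing.
It also fails if it takes over 67 s, if anything falls off the work surface, if the arm or the gripper's body presses on something with over 40 N, if the wrist force passes 120 N, or if a joint passes its speed limit or range.

### The arm

A 6-joint arm with a two-finger parallel gripper is mounted at the origin on a cart in front of the work surface, level with it; the furniture and walls round the work are solid. World frame = base frame: x ahead of the robot, y to its left, z up, the work surface at z = 0. Lengths are in mm, angles in rad, forces in N, time in s.
With the tool pointing down it reaches from about 350 to 875 mm from the base axis. Payload 4.2 kg.
Tool frame: the origin (TCP) lies midway between the tips of the shut fingers; the grasp point (between the pads) lies 19 mm behind it; z points along the fingers, y is the line along which they close (so a half turn about z gives the same grasp; the last joint's range is limited). The gripper opens to 85 mm and grips with 20 to 120 N. Pads are 22 mm wide; open, the fingers measure 114 mm over their backs; the gripper's body (76 mm by 85 mm) begins 54 mm behind the grasp point. The pads swing forward as they close: fully open they stand 13 mm farther back than shut.
Start: joints at [1.476, 0.385, 0.008, 0, -1.194, -0.259], TCP at [216.508, 586.279, 231.312] pointing down, gripper open.
Joint ranges: [-3.14, 3.14], [-1.21, 2.06], [-1.07, 1.41], [-3.16, 2.05], [-2.99, -0.16], [-3.1, 3.1]. Speed limits (rad/s): [2.79, 2.79, 3.14, 3.14, 3.14, 3.14].

### API

Orientations are given as a unit quaternion [x, y, z, w].
In Python, from bench import read_state, get_image, job_done gives the robot as it stands.
- The arm moves only by the shell command python3 -m jog 'ROWS'. ROWS is JSON, a list of rows, each a list of 3 entries, a list of its own where there are three numbers: the shift along the world's x, y, z scaled (see below), then the turn, a rotation vector about the world's x, y, z scaled (see below), then the gripper's target within -1 to 1 (shut at 1, half-way at 0, fully open at -1). In form: [[[x, y, z], [wx, wy, wz], claw], ...]. A call has 1 to 20 rows; each row is the pose to reach, as a shift and turn from the pose commanded when the call began; what a row does not reach only later rows make up. The controller multiplies each number of a shift by 10 cm and each number of a turn by 120 degrees. A row lasts 1/10 s, in which the tool goes at most 50 mm and 8.59 degrees, less where a joint would pass 70% of its speed; a pose out of reach is approached as far as the arm can. A call with a number of a shift or a turn outside -1 to 1 is refused whole. A call with a gripper value outside its range is refused whole. The fingers move at their own pace and stop on an object; the grip force is fixed at half the most. Time passes only in rows, so rows that repeat a pose let the fingers close. It gives the time, the measured TCP pose, the force, the opening and the grip force at its end, in the units of the state.
- read_state(): the state, without advancing time (a new reading comes with each control period).
- get_image(name): name is "scene" or "top"; returns a dict with "frame" (384x512x3 uint8, red, green, blue), "range_z" (384x512 float32, mm along the optical axis (not along the pixel's ray), 0 where there is no reading), "fx", "fy", "cx", "cy" (pixels), "distortion" ([k1, k2, p1, p2, k3] as OpenCV has them; the pictures are not rectified), "R" (3x3) and "t" (3): a world point X has camera coordinates R X + t. Camera axes: x right, y down, z forward; pixel columns grow to the right and rows downward; lengths in mm; the calibration is good to about 2 mm. A picture is of the moment at which its call begins.
- job_done(): hands the job in; it is judged then, once.
The state is a dict: "clock": time; "joints": joint angles; "joint_vel": joint speeds; "joint_efforts": joint torques, N m; "position": TCP position; "ee_rot": TCP orientation; "contact_force": force on the tool from outside, world axes, zero at the start; "wrist_torque": the same for the moment, N m; "gripper_width": finger opening in mm; "grasp_force": force on a finger pad.
Only numpy, scipy, OpenCV 4.12 (cv2) and the standard library are available. Lean on these libraries where they do the work, as an engineer would, in place of code of your own. Each camera call takes 0.05 s, during which the arm holds its last target. There are 200 camera calls.

## Working session

There is one attempt and no reset: what is moved stays moved. The work goes in short steps, Python scripts to look and compute and a shell command to move; the robot and the scene stay as the last step left them, time stands still between calls to the robot, and variables do not carry over. Pictures are saved under pics/ and viewed, at most 10 in all, crops included, and the job is handed in when it is done.

```bash
mkdir -p pics
cat > h.py <<'E'
import numpy as np, cv2
from bench import *
def grab(n):
    d=get_image(n); K=np.array([[d['fx'],0,d['cx']],[0,d['fy'],d['cy']],[0,0,1]]); return d,K,np.array(d['R']),np.array(d['t']),np.array(d['distortion'])
def world(g):
    d,K,R,t,D=g; z=d['range_z']; h,w=z.shape
    uv=np.stack(np.meshgrid(np.arange(w),np.arange(h)),-1).reshape(-1,1,2).astype(float)
    n=cv2.undistortPoints(uv,K,D).reshape(h,w,2)
    X=(np.dstack([n*z[...,None],z])-t)@R
    X[z==0]=np.nan
    return X
def proj(g,P):
    d,K,R,t,D=g
    return cv2.projectPoints(np.array(P,float).reshape(-1,1,3),cv2.Rodrigues(R)[0],t,K,D)[0].reshape(-1,2)
def save(g,n,s=1):
    cv2.imwrite('pics/'+n,cv2.resize(g[0]['frame'][...,::-1],None,fx=s,fy=s))
E
python3 - <<'E'
from h import *
a=grab('scene');b=grab('top')
im=np.hstack([a[0]['frame'],b[0]['frame']])
save(a,'s0.png',1.5);save(b,'t0.png',1.5)
np.save('s0.npy',world(a));np.save('t0.npy',world(b))
for g in(a,b): print(-g[2].T@g[3], g[2][2])
print(read_state())
E
ls; ls -R . | head
```

```text
[ 65.0947802  431.79742175 612.44020967] [ 0.46091564 -0.77550361 -0.43145211]
[ 438.94922504 -299.67984789 1524.51999643] [ 0.06066287  0.00456836 -0.99814786]
{'clock': 0.1, 'joints': array([ 1.47558441e+00,  3.85511604e-01,  6.59652239e-03, -4.69893390e-04,
       -1.19419117e+00, -2.58606364e-01]), 'joint_vel': array([-0.00200008, -0.00311881,  0.00141832,  0.00344546, -0.00228583,
        0.00086632]), 'joint_efforts': array([ 5.20612404e-02, -3.93825853e+01,  1.90733635e+01,  4.23724294e+00,
        8.07000767e-02,  2.79741587e-03]), 'position': array([216.32850644, 585.67270335, 230.24169964]), 'ee_rot': array([ 9.84376413e-01, -1.76072982e-01, -1.23400678e-04,  1.16893126e-03]), 'contact_force': array([0.05028065, 0.18143079, 0.49508196]), 'wrist_torque': array([-0.05402095, -0.00721245, -0.02659821]), 'grasp_force': 0.0, 'gripper_width': 85.03710670655964}
h.py
pics
s0.npy
t0.npy
.:
h.py
pics
s0.npy
t0.npy

pics:
s0.png
t0.png
```

View pics/s0.png

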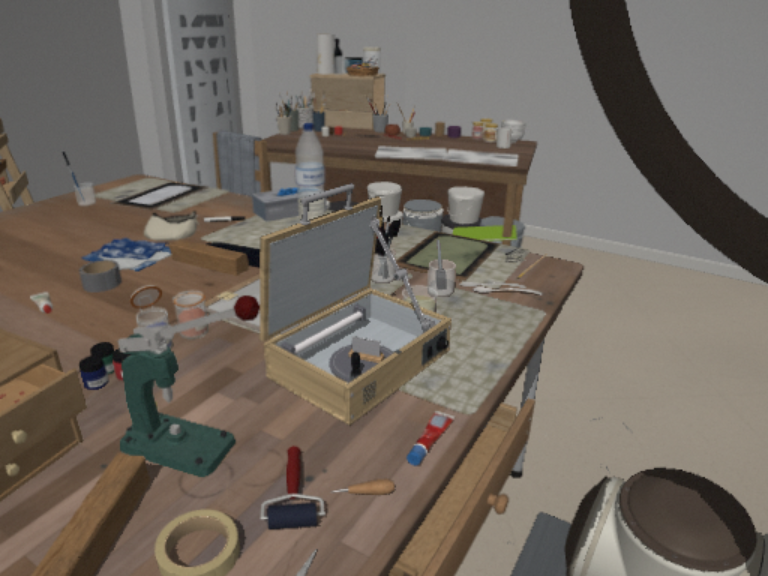

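View pics/t0.png

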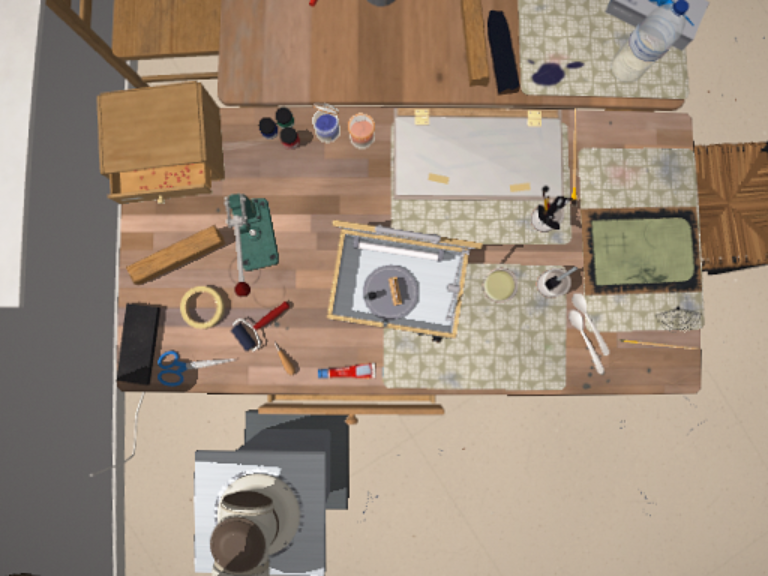

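The scene shows the open box with the lid up: post at about (355,362) in the scene picture and (376,295) in the top one, and the stay on the right. Next I fit the box pose from depth.

```bash
cat > fit.py <<'E'
from h import *
from scipy.optimize import least_squares
T=np.load('t0.npy');S=np.load('s0.npy')
def sel(X,lo,hi,r0=None):
    m=(X[...,2]>lo)&(X[...,2]<hi)&(X[...,0]>400)&(X[...,0]<760)&(X[...,1]>-520)&(X[...,1]<-100); return m
m=sel(T,72,88)
k,l,st,c=cv2.connectedComponentsWithStats(m.astype(np.uint8))
i=1+np.argmax(st[1:,4]); P=T[l==i]; print('n',len(P),st[i],P[:,2].mean(), [ (list(s)) for s in st[1:] if s[4]>15])
r=cv2.minAreaRect(P[:,:2].astype(np.float32)); print('rect',r); print(cv2.boxPoints(r))
Q=S[sel(S,74,86)]; print('scene rim n',len(Q)); r2=cv2.minAreaRect(Q[:,:2].astype(np.float32)); print(r2)
def cost(p,P=P):
    c,s=np.cos(p[2]),np.sin(p[2]); d=(P[:,:2]-p[:2])@np.array([[c,-s],[s,c]])
    # distance to the U of centrelines: front x=-100, sides y=+-145
    a=np.abs(d[:,0]+100); b=np.abs(np.abs(d[:,1])-145)
    return np.minimum(np.where(d[:,0]>95,20,np.minimum(a,b)),20)
for nm,PP in(('top',P),('scene',Q)):
  best=min((least_squares(cost,[r[0][0]+dx,r[0][1]+dy,th],args=(PP,),loss='soft_l1',f_scale=5) for th in np.arange(-.4,.1,.1) for dx in(-15,0,15) for dy in (-15,0,15)),key=lambda q:q.cost)
  print(nm,best.x,best.cost,len(PP))
E
python3 fit.py
```

```text
n 857 [218 153  95  73 857] 79.21260733421542 [[np.int32(218), np.int32(153), np.int32(95), np.int32(73), np.int32(857)]]
rect ((553.2734985351562, -335.396240234375), (300.9226379394531, 209.66717529296875), 81.239013671875)
[[ 426.74588 -468.13452]
 [ 633.96674 -500.06952]
 [ 679.80115 -202.65796]
 [ 472.58026 -170.72296]]
scene rim n 1159
((558.9398803710938, -330.33868408203125), (305.4811706542969, 219.52716064453125), 80.91343688964844)
top [ 5.54923962e+02 -3.35412380e+02 -1.59087895e-01] 21705.892421049757 857
scene [ 5.55158138e+02 -3.27152412e+02 -1.52798034e-01] 34504.57852660224 1159
```

```bash
cat >> h.py <<'E'
BOX=np.array([553.5,-335.,0]); YAW=-0.153
Rb=np.array([[np.cos(YAW),-np.sin(YAW),0],[np.sin(YAW),np.cos(YAW),0],[0,0,1]])
def b2w(p): return np.asarray(p,float)@Rb.T+BOX
def w2b(p): return (np.asarray(p,float)-BOX)@Rb
E
python3 - <<'E'
from h import *
outs=[]
for n,f in(('top','t0.npy'),('scene','s0.npy')):
    g=grab(n); X=w2b(np.load(f)); fr=g[0]['frame']
    d=np.hypot(X[...,0]+20,X[...,1]-15)
    m=(d<60)&(X[...,2]>58)&(X[...,2]<76)&(fr.max(-1)<75)
    print(n,'post',m.sum(),X[m].mean(0),np.median(X[m],0),X[m].min(0),X[m].max(0))
    # bar: near hinge x=105
    L=1.43
    bar=[105-252*np.cos(L)+0-6*np.sin(L)*0,0,80+252*np.sin(L)]
    m=(X[...,2]>310)&(X[...,2]<350)&(abs(X[...,1])<80)&(X[...,0]>20)&(X[...,0]<120)
    print('bar expect',bar,'meas',m.sum(),X[m].mean(0) if m.any() else '', np.percentile(X[m],[5,95],axis=0) if m.any() else '')
    kn=[2,-122,153]
    m=(np.linalg.norm(X-np.array(kn),axis=-1)<25); print('knuckle near',m.sum(),X[m].mean(0) if m.any() else '')
    pts=[[-100,15,80],[-20,15,26],[-86,15,31],kn,bar,[105,150,80],[105,-150,80],[-105,150,80],[-105,-150,80]]
    im=fr[...,::-1].copy(); im=cv2.resize(im,None,fx=4,fy=4)
    for p in proj(g,b2w(pts)): cv2.circle(im,tuple(int(v*4+2) for v in p),4,(0,0,255),1)
    c=proj(g,b2w([0,0,120]))[0]*4; x,y=int(c[0]),int(c[1])
    outs.append(im[max(0,y-320):max(0,y-320)+580,max(0,x-200):max(0,x-200)+400][:580])
    print('offset',x-200,y-320)
cv2.imwrite('pics/o1.png',np.hstack(outs))
E
```

```text
top post 15 [-35.88473971  55.67377136  69.76983529] [-35.19189946  55.42653018  70.60901162] [-41.75339236  48.70832337  62.25306065] [-30.5220444   62.3819557   75.29964564]
bar expect [np.float64(69.63643532662235), 0, np.float64(329.5063492049688)] meas 186 [ 75.41532285   0.54645181 334.22212209] [[ 70.42812058 -56.14631886 329.36451901]
 [ 80.88656685  56.92139327 338.92834664]]
knuckle near 56 [   0.28444308 -119.86566578  158.54100837]
offset 862 430
scene post 32 [-35.7427364   64.43050465  66.13812422] [-36.22488521  65.31909951  66.65974518] [-43.80131828  56.98904811  59.49296602] [-27.45935466  69.96073686  70.72090493]
bar expect [np.float64(69.63643532662235), 0, np.float64(329.5063492049688)] meas 206 [ 75.48526006  12.39530873 329.99886045] [[ 71.83283048 -49.66754739 315.24087971]
 [ 80.52207733  66.52578385 336.83423459]]
knuckle near 90 [   1.15985894 -112.81564807  153.55968845]
offset 769 508
```

View pics/o1.png

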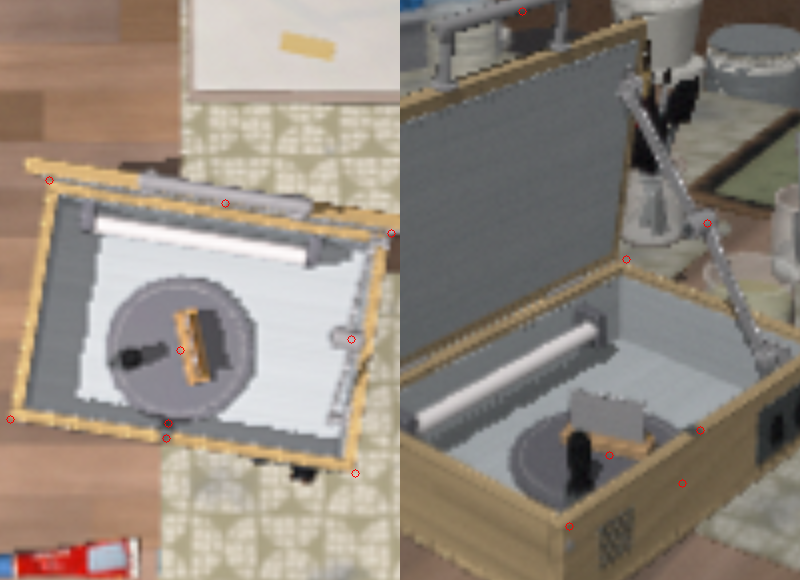

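Overlay: the index strip, at about (165,435) left panel, and the disc centre, at (181,350), agree with the fitted box. The post is near box (-36,56), so the turntable is at about -1.2 rad. The bar and knuckle match the text geometry. Now clearances and targets.

Run:
```python
from h import *
T=np.load('t0.npy')
for lo in range(-250,700,100):
    m=(T[...,1]>lo)&(T[...,1]<lo+100)&(T[...,0]>150)&(T[...,0]<620)
    P=T[m]; i=np.nanargmax(P[:,2]) if m.any() else None
    print(lo, m.sum(), P[i].round() if i is not None else '')
for n,p in dict(post=[-36,56,40],posttgt=[-64,15,40],centre=[-20,15,40],kn=[2,-122,153],bar=[75.6,0,330],barend=[-147,0,86]).items(): print(n,b2w(p).round(1))
```

```text
-250 2890 [ 520. -183.   89.]
-150 2819 [362. -76.  29.]
-50 2824 [522. -28. 297.]
50 2498 [451.  54.  34.]
150 2691 [616. 174.  59.]
250 2498 [559. 294.  57.]
350 377 [375. 350.  10.]
450 836 [587. 544. 206.]
550 365 [594. 551. 197.]
650 7674 [494. 657.  22.]
post [ 526.5 -274.2   40. ]
posttgt [ 492.5 -310.4   40. ]
centre [ 536.  -317.1   40. ]
kn [ 536.9 -455.9  153. ]
bar [ 628.2 -346.5  330. ]
barend [ 408.2 -312.6   86. ]
```

```bash
python3 -m jog '[[[0.3,-0.5,0.5],[0,0,-0.06],0],[[0.6,-1,1],[0,0,-0.12],0],[[0.6,-1,1],[0,0,-0.18],0],[[0.6,-1,1],[0,0,-0.2],0]]'
python3 -m jog '[[[0.3,-0.5,0.35],[0,0,-0.06],0],[[0.5,-1,0.7],[0,0,-0.12],0],[[0.5,-1,0.7],[0,0,-0.18],0],[[0.5,-1,0.7],[0,0,-0.2],0]]'
python3 -m jog '[[[0.1,-0.5,0],[0,0,-0.06],0],[[0.2,-0.95,0],[0,0,-0.077],0],[[0.2,-0.95,0],[0,0,-0.077],0]]'
```

```text
clock: 0.6
position: [279.0, 484.9, 337.5]
ee_rot: [0.925, -0.379, 0.0, -0.005]
contact_force: [-0.3, 0.4, 1.1]
gripper_width: 42.7
grasp_force: 0.0
clock: 1.0
position: [328.1, 384.2, 405.5]
ee_rot: [0.826, -0.564, -0.0, -0.004]
contact_force: [-0.8, 1.3, 0.1]
gripper_width: 42.8
grasp_force: 0.0
clock: 1.3
position: [346.8, 287.4, 402.6]
ee_rot: [0.779, -0.628, 0.0, -0.001]
contact_force: [0.2, -0.4, 0.8]
gripper_width: 42.7
grasp_force: 0.0
```

```bash
python3 -m jog '[[[0.1,-0.48,0],[0,0,0],0],[[0.2,-0.95,0],[0,0,0],0],[[0.2,-0.95,0],[0,0,0],0]]'
python3 -m jog '[[[0.1,-0.48,0],[0,0,0],0],[[0.2,-0.95,0],[0,0,0],0],[[0.2,-0.95,0],[0,0,0],0]]'
python3 -m jog '[[[0.1,-0.48,0],[0,0,0],0],[[0.2,-0.95,0],[0,0,0],0],[[0.2,-0.95,0],[0,0,0],0]]'
python3 -m jog '[[[0.2,-0.48,0],[0,0,0],0],[[0.4,-0.95,0],[0,0,0],0],[[0.4,-0.95,0],[0,0,0],0]]'
python3 -m jog '[[[0.2,-0.48,0],[0,0,0],0],[[0.4,-0.95,0],[0,0,0],0],[[0.4,-0.95,0],[0,0,0],0]]'
python3 -m jog '[[[0.2,-0.45,-0.2],[0,0,0],0],[[0.4,-0.9,-0.4],[0,0,0],0],[[0.4,-0.9,-0.4],[0,0,0],0],[[0.4,-0.9,-0.4],[0,0,0],0]]'
```

```text
clock: 1.6
position: [366.7, 192.8, 402.2]
ee_rot: [0.778, -0.628, 0.0, -0.001]
contact_force: [0.4, 1.1, 0.5]
gripper_width: 43.3
grasp_force: 0.0
clock: 1.9
position: [386.9, 98.1, 401.7]
ee_rot: [0.778, -0.628, 0.0, -0.0]
contact_force: [0.0, 1.1, 1.4]
gripper_width: 42.7
grasp_force: 0.0
clock: 2.2
position: [407.1, 3.3, 401.1]
ee_rot: [0.778, -0.629, 0.0, 0.0]
contact_force: [-0.7, 0.0, 0.7]
gripper_width: 42.5
grasp_force: 0.0
clock: 2.5
position: [448.2, -91.0, 400.0]
ee_rot: [0.778, -0.628, -0.001, 0.001]
contact_force: [-0.6, 0.6, 0.3]
gripper_width: 42.7
grasp_force: 0.0
clock: 2.8
position: [488.6, -185.6, 399.1]
ee_rot: [0.779, -0.627, -0.001, 0.001]
contact_force: [-0.8, 0.9, -1.4]
gripper_width: 42.6
grasp_force: 0.0
clock: 3.2
position: [527.3, -273.0, 359.2]
ee_rot: [0.78, -0.626, -0.002, 0.001]
contact_force: [-0.0, 0.3, 0.4]
gripper_width: 43.0
grasp_force: 0.0
```

```bash
python3 -m jog '[[[0,-0.01,-0.5],[0,0,0],0],[[0,-0.01,-1],[0,0,0],0],[[0,-0.01,-1],[0,0,0],0]]'
python3 -m jog '[[[0,0,-0.5],[0,0,0],0],[[0,0,-1],[0,0,0],0],[[0,0,-1],[0,0,0],0]]'
python3 -m jog '[[[0,0,-0.3],[0,0,0],0],[[0,0,-0.6],[0,0,0],0],[[0,0,-0.6],[0,0,0],0],[[0,0,-0.6],[0,0,0],0]]'
python3 - <<'E'
from h import *
outs=[]
s=read_state();print(s['position'])
p=s['position']
for n in('top','scene'):
    g=grab(n); im=cv2.resize(g[0]['frame'][...,::-1],None,fx=5,fy=5)
    for q,c in((p,(0,0,255)),(b2w([-36,56,70]),(0,255,0))):
        u=proj(g,q)[0]; cv2.circle(im,tuple(int(v*5+2) for v in u),4,c,1)
    x,y=[int(v*5) for v in proj(g,b2w([-30,20,80]))[0]]
    outs.append(im[y-280:y+280,x-200:x+200])
cv2.imwrite('pics/o2.png',np.hstack(outs))
E
```

```text
clock: 3.5
position: [522.3, -270.8, 254.6]
ee_rot: [0.78, -0.625, -0.008, 0.002]
contact_force: [1.3, 1.2, -0.4]
gripper_width: 42.9
grasp_force: 0.0
clock: 3.8
position: [524.4, -272.4, 158.3]
ee_rot: [0.78, -0.626, -0.004, 0.001]
contact_force: [-1.1, 0.1, 0.4]
gripper_width: 42.8
grasp_force: 0.0
clock: 4.2
position: [529.3, -275.2, 105.2]
ee_rot: [0.78, -0.625, 0.003, -0.001]
contact_force: [0.2, -0.9, 0.5]
gripper_width: 42.9
grasp_force: 0.0
[ 529.27625028 -275.16518711  105.20635609]
```

View pics/o2.png

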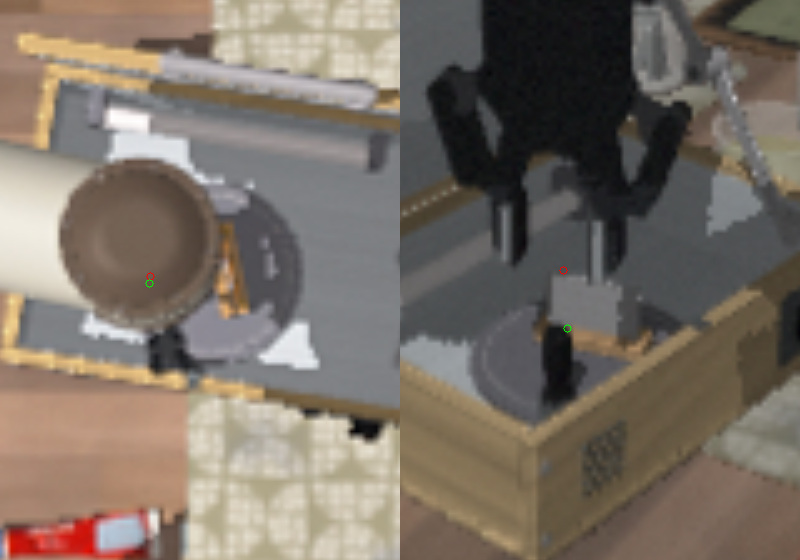

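Scene view: fingertips at (510,262) and (607,282) straddle the post, whose top is at (557,330). Descend and grip.

```bash
python3 -m jog '[[[-0.01,0.01,-0.2],[0,0,0],0],[[-0.01,0.01,-0.4],[0,0,0],0],[[-0.01,0.01,-0.6],[0,0,0],0],[[-0.01,0.01,-0.6],[0,0,0],0],[[-0.01,0.01,-0.6],[0,0,0],0.3],[[-0.01,0.01,-0.6],[0,0,0],0.5],[[-0.01,0.01,-0.6],[0,0,0],0.6],[[-0.01,0.01,-0.6],[0,0,0],1],[[-0.01,0.01,-0.6],[0,0,0],1],[[-0.01,0.01,-0.6],[0,0,0],1],[[-0.01,0.01,-0.6],[0,0,0],1]]'
```

```text
clock: 5.4
position: [526.6, -274.0, 43.2]
ee_rot: [0.78, -0.626, 0.001, -0.0]
contact_force: [-1.1, 0.7, 7.7]
gripper_width: 13.9
grasp_force: 58.7
```

Run:
```python
import numpy as np
v=np.array([-9.4,43.1])
for k in range(1,13):
    a=np.radians(68.9*k/12); c,s=np.cos(a),np.sin(a)
    d=np.array([c*v[0]-s*v[1],s*v[0]+c*v[1]])-v
    print((d/100).round(3), round(np.degrees(a)/120,3))
```

```text
[-0.043 -0.012] 0.048
[-0.084 -0.027] 0.096
[-0.123 -0.047] 0.144
[-0.161 -0.071] 0.191
[-0.195 -0.098] 0.239
[-0.227 -0.129] 0.287
[-0.256 -0.162] 0.335
[-0.281 -0.199] 0.383
[-0.302 -0.237] 0.431
[-0.32  -0.278] 0.478
[-0.333 -0.32 ] 0.526
[-0.342 -0.364] 0.574
```

```bash
python3 -m jog '[[[-0.043,-0.012,0],[0,0,0.048],1],[[-0.084,-0.027,0],[0,0,0.096],1],[[-0.123,-0.047,0],[0,0,0.144],1],[[-0.161,-0.071,0],[0,0,0.191],1],[[-0.195,-0.098,0],[0,0,0.239],1],[[-0.227,-0.129,0],[0,0,0.287],1],[[-0.256,-0.162,0],[0,0,0.335],1],[[-0.281,-0.199,0],[0,0,0.383],1],[[-0.302,-0.237,0],[0,0,0.431],1],[[-0.32,-0.278,0],[0,0,0.478],1],[[-0.333,-0.32,0],[0,0,0.526],1],[[-0.342,-0.364,0],[0,0,0.574],1],[[-0.342,-0.364,0],[0,0,0.574],1],[[-0.342,-0.364,0],[0,0,0.574],1],[[-0.342,-0.364,0],[0,0,0.574],1]]'
```

```text
clock: 6.9
position: [495.2, -311.1, 43.2]
ee_rot: [0.997, -0.075, 0.004, 0.001]
contact_force: [4.9, -0.5, 0.9]
gripper_width: 14.1
grasp_force: 58.6
```

```bash
python3 -m jog '[[[0,0,0],[0,0,0],0.6],[[0,0,0],[0,0,0],0.3],[[0,0,0],[0,0,0],0.1],[[0,0,0],[0,0,0],0.1],[[0,0,0.1],[0,0,0],0.1],[[0,0,0.3],[0,0,0],0.1],[[0,0,0.7],[0,0,0],0.1],[[0,0,1],[0,0,0],0.1],[[0,0,1],[0,0,0],0.1]]'
python3 -m jog '[[[0,0,0.4],[0,0,0],1],[[-0.2,-0.4,0.8],[0,0,0],1],[[-0.3,-0.8,0.8],[0,0,0],1],[[-0.4,-1,0.8],[0,0,0],1],[[-0.4,-1,0.8],[0,0,0],1],[[-0.4,-1,0.8],[0,0,0],1]]'
python3 - <<'E'
from h import *
outs=[]
for n in('top','scene'):
    g=grab(n); im=cv2.resize(g[0]['frame'][...,::-1],None,fx=6,fy=6,interpolation=cv2.INTER_CUBIC)
    x,y=[int(v*6) for v in proj(g,b2w([-30,10,60]))[0]]
    outs.append(im[y-280:y+280,x-200:x+200])
cv2.imwrite('pics/o3.png',np.hstack(outs))
E
```

```text
clock: 7.8
position: [494.2, -311.5, 147.3]
ee_rot: [0.997, -0.075, 0.005, 0.002]
contact_force: [-0.2, 0.2, 0.5]
gripper_width: 38.6
grasp_force: 0.0
clock: 8.4
position: [450.6, -410.1, 220.8]
ee_rot: [0.997, -0.076, -0.001, -0.0]
contact_force: [-0.2, 1.1, -0.7]
gripper_width: 0.3
grasp_force: 0.0
```

View pics/o3.png

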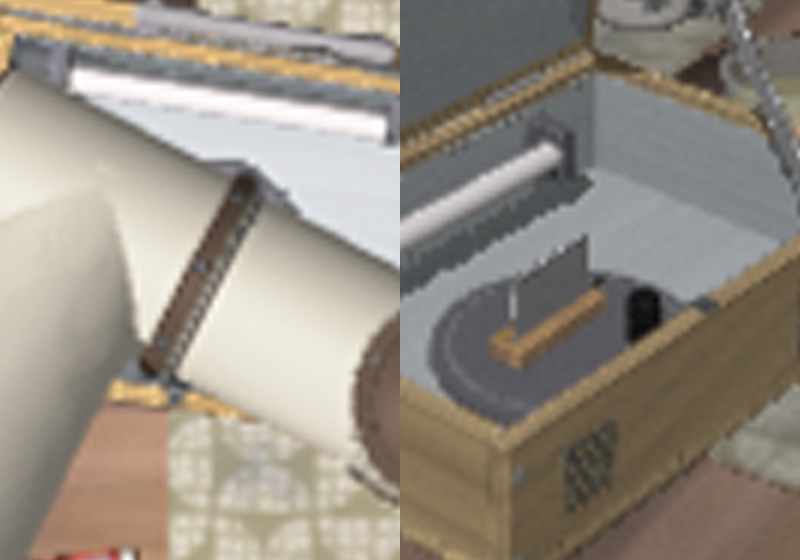

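```bash
python3 -m jog '[[[-0.2,0.4,0],[0,0,0],1],[[-0.5,0.9,0],[0,0,0],1],[[-0.5,1,0],[0,0,0],1],[[-0.5,1,0],[0,0,0],1]]'
python3 -m jog '[[[-0.1,0.4,0],[0,0,0],1],[[-0.2,0.9,0],[0,0,0],1],[[-0.2,1,0],[0,0,0],1],[[-0.2,1,0],[0,0,0],1]]'
python3 -m jog '[[[0,0.4,0],[0,0,0],1],[[0,0.9,0],[0,0,0],1],[[0,1,0],[0,0,0],1],[[0,1,0],[0,0,0],1]]'
python3 - <<'E'
from h import *
outs=[]
for n in('top','scene'):
    g=grab(n); X=w2b(world(g)); fr=g[0]['frame']
    d=np.hypot(X[...,0]+20,X[...,1]-15)
    m=(d<62)&(X[...,2]>58)&(X[...,2]<76)&(fr.max(-1)<75)
    print(n,m.sum(),X[m].mean(0) if m.any() else '')
    im=cv2.resize(fr[...,::-1],None,fx=8,fy=8,interpolation=cv2.INTER_CUBIC)
    for q,c in(([-100,15,80],(0,0,255)),([-20,15,26],(0,0,255)),([-64,15,70],(0,255,0))):
        u=proj(g,b2w(q))[0]; cv2.circle(im,tuple(int(v*8+4) for v in u),3,c,1)
    x,y=[int(v*8) for v in proj(g,b2w([-50,15,60]))[0]]
    outs.append(im[y-280:y+280,x-200:x+200])
cv2.imwrite('pics/o4.png',np.hstack(outs))
E
```

```text
clock: 8.9
position: [400.6, -307.4, 221.9]
ee_rot: [0.997, -0.073, 0.0, -0.0]
contact_force: [0.4, -0.3, 0.3]
gripper_width: -0.0
grasp_force: 0.0
clock: 9.3
position: [382.1, -208.9, 221.9]
ee_rot: [0.997, -0.073, 0.001, 0.0]
contact_force: [0.6, 0.2, -0.4]
gripper_width: -0.0
grasp_force: 0.0
clock: 9.7
position: [382.5, -109.4, 221.6]
ee_rot: [0.997, -0.074, 0.0, 0.0]
contact_force: [0.4, -0.4, -0.3]
gripper_width: -0.3
grasp_force: 0.0
top 14 [-64.42042471  13.09417517  69.95665421]
scene 27 [-64.32029467  21.13818137  66.01099125]
```

View pics/o4.png

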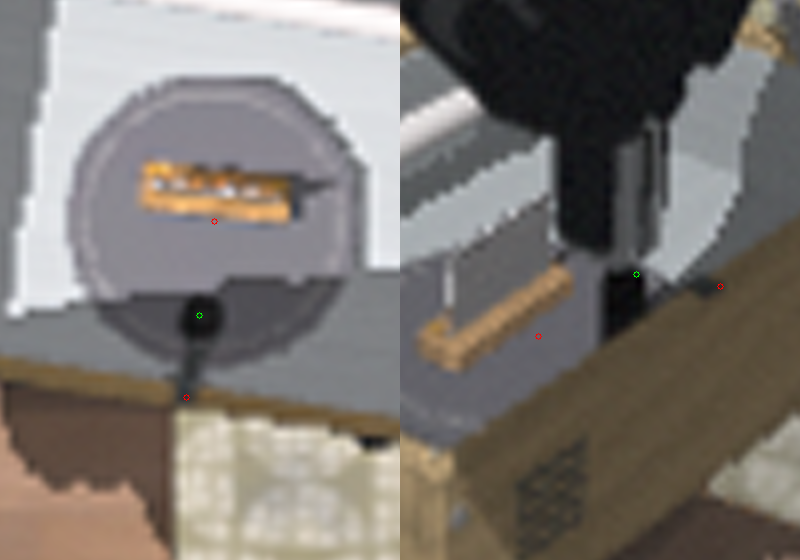

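The top view shows the post at (202,315) and its pointer running straight to the index strip at (186,390), about 1° off at most, so it is lined up. Next the knuckle, with the tool tilted.

```bash
python3 -m jog '[[[0.1,-0.4,0],[0,0,0],1],[[0.1,-0.9,0],[0,0,0],1],[[0.1,-1,0],[0,0,0],1]]'
python3 -m jog '[[[0.1,-0.4,0],[0,0,0],1],[[0.2,-0.9,0],[0,0,0],1],[[0.2,-1,0],[0,0,0],1]]'
python3 -m jog '[[[0.1,-0.4,0],[-0.01,-0.06,0],1],[[0.2,-0.9,0],[-0.02,-0.12,0],1],[[0.2,-1,0],[-0.029,-0.18,0],1],[[0.2,-1,0],[-0.04,-0.24,0],1],[[0.2,-1,0],[-0.05,-0.3,0],1],[[0.2,-1,0],[-0.051,-0.329,0],1],[[0.2,-1,0],[-0.051,-0.329,0],1],[[0.2,-1,0],[-0.051,-0.329,0],1]]'
```

```text
clock: 10.1
position: [391.2, -214.9, 220.8]
ee_rot: [0.997, -0.079, -0.001, 0.0]
contact_force: [0.4, 1.0, -0.8]
gripper_width: 0.1
grasp_force: 0.0
clock: 10.4
position: [411.6, -315.1, 220.4]
ee_rot: [0.997, -0.078, -0.0, 0.0]
contact_force: [-0.6, 0.6, -0.5]
gripper_width: 0.4
grasp_force: 0.0
clock: 11.2
position: [430.6, -411.3, 221.4]
ee_rot: [0.937, -0.071, 0.34, 0.027]
contact_force: [0.8, -0.5, -0.2]
gripper_width: 0.0
grasp_force: 0.0
```

```bash
python3 -m jog '[[[0.35,-0.2,-0.2],[0,0,0],1],[[0.7,-0.38,-0.42],[0,0,0],1],[[0.71,-0.38,-0.42],[0,0,0],1],[[0.81,-0.395,-0.49],[0,0,0],1],[[0.87,-0.405,-0.54],[0,0,0],1],[[0.87,-0.405,-0.54],[0,0,0],1]]'
python3 - <<'E'
from h import *
outs=[]
s=read_state();p=s['position'];print(p,w2b(p),s['joints'])
for n in('top','scene'):
    g=grab(n); X=w2b(world(g)); fr=g[0]['frame']
    m=(np.linalg.norm(X-np.array([2,-122,153]),axis=-1)<25); print(n,'knuckle near',m.sum(),X[m].mean(0) if m.any() else '')
    im=cv2.resize(fr[...,::-1],None,fx=6,fy=6,interpolation=cv2.INTER_CUBIC)
    for q,c in((b2w([2,-121,153]),(0,255,0)),(p,(0,0,255))):
        u=proj(g,q)[0]; cv2.circle(im,tuple(int(v*6+3) for v in u),3,c,1)
    x,y=[int(v*6) for v in proj(g,b2w([0,-121,150]))[0]]
    outs.append(im[y-280:y+280,x-200:x+200])
cv2.imwrite('pics/o5.png',np.hstack(outs))
E
```

```text
clock: 11.8
position: [518.8, -450.0, 167.2]
ee_rot: [0.937, -0.07, 0.34, 0.027]
contact_force: [-0.1, 0.8, 0.2]
gripper_width: -0.0
grasp_force: 0.0
[ 518.82575073 -450.02820974  167.15930631] [ -16.73846292 -118.96897266  167.15930631] [-0.6706394   0.36346716 -0.14671951 -0.67524407 -0.53336003  2.58959795]
top knuckle near 51 [   0.93799944 -119.31718426  159.88426316]
scene knuckle near 94 [   0.96103836 -113.05486296  153.72818921]
```

View pics/o5.png

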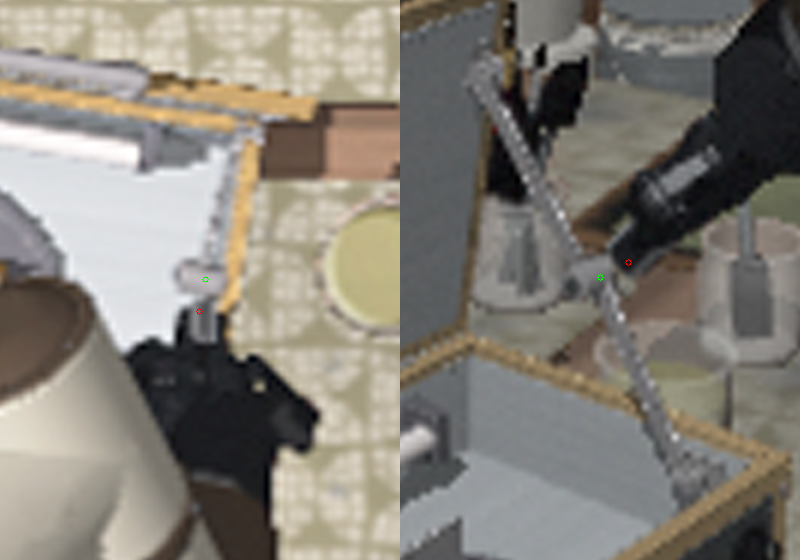

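```bash
python3 -m jog '[[[0.05,-0.007,-0.035],[0,0,0],1],[[0.1,-0.015,-0.07],[0,0,0],1],[[0.13,-0.02,-0.095],[0,0,0],1],[[0.16,-0.025,-0.118],[0,0,0],1],[[0.19,-0.03,-0.14],[0,0,0],1],[[0.22,-0.034,-0.16],[0,0,0],1],[[0.24,-0.037,-0.18],[0,0,0],1],[[0.24,-0.037,-0.18],[0,0,0],1]]'; python3 -c "
from h import *
p=read_state()['position'];print(w2b(p))"
```

```text
clock: 12.7
position: [542.4, -454.4, 148.9]
ee_rot: [0.937, -0.071, 0.34, 0.027]
contact_force: [0.5, 0.1, 1.2]
gripper_width: 0.3
grasp_force: 0.0
[   7.25962039 -119.68834689  148.88871501]
```

```bash
python3 -m jog '[[[0.02,-0.003,-0.018],[0,0,0],1],[[0.045,-0.007,-0.037],[0,0,0],1],[[0.07,-0.01,-0.055],[0,0,0],1],[[0.09,-0.015,-0.075],[0,0,0],1],[[0.11,-0.018,-0.09],[0,0,0],1],[[0.11,-0.018,-0.09],[0,0,0],1]]'
python3 - <<'E'
from h import *
for n in('top','scene'):
    g=grab(n); X=w2b(world(g))
    m=(X[...,2]>300)&(X[...,2]<350)&(abs(X[...,1])<60)&(X[...,0]>-20)&(X[...,0]<120)
    print(n,X[m].mean(0),np.percentile(X[m],[5,95],axis=0))
    m=(np.abs(X[...,1]+117)<14)&(X[...,2]>95)&(X[...,2]<175)&(X[...,0]>-10)&(X[...,0]<50);print(X[m].mean(0),m.sum())
    im=cv2.resize(g[0]['frame'][...,::-1],None,fx=6,fy=6,interpolation=cv2.INTER_CUBIC)
    x,y=[int(v*6) for v in proj(g,b2w([20,-121,150]))[0]]
    c=im[y-280:y+280,x-200:x+200]
cv2.imwrite('pics/o6.png',c)
E
```

```text
clock: 13.3
position: [553.0, -455.9, 139.2]
ee_rot: [0.937, -0.071, 0.34, 0.026]
contact_force: [-1.3, 0.2, -0.4]
gripper_width: -0.0
grasp_force: 0.5
top [ 62.63736279  -0.36897743 332.63128611] [[ 57.70450965 -54.2756978  327.76704757]
 [ 68.15871973  54.10669927 336.73201731]]
[  15.91045491 -118.7685359   154.84973769] 76
scene [ 62.77499358  -1.46542757 327.34973387] [[ 59.24723158 -49.99682747 306.73183907]
 [ 68.38584425  56.83009913 335.2172576 ]]
[  15.96113745 -112.53347959  140.51358206] 138
```

View pics/o6.png

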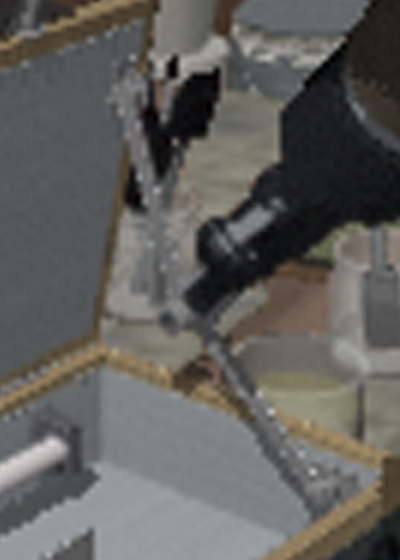

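The stay is clearly broken: the knuckle at (170,318) is bent and the lid stands at about 1.38 rad. Retreat and go above the bar.

```bash
python3 -m jog '[[[-0.2,0.03,0.24],[0,0,0],1],[[-0.4,0.06,0.5],[0,0,0],1],[[-0.5,0.18,0.75],[0,0,0],1],[[-0.6,0.3,1],[0,0,0],1],[[-0.6,0.3,1],[0,0,0],1]]'
python3 -m jog '[[[0,0.1,0.3],[0.01,0.06,0],1],[[0,0.2,0.6],[0.02,0.12,0],1],[[0,0.4,0.9],[0.03,0.19,0],1],[[0,0.4,1],[0.04,0.26,0],1],[[0,0.4,1],[0.051,0.329,0],1],[[0,0.4,1],[0.051,0.329,0],1],[[0,0.4,1],[0.051,0.329,0],1]]'
python3 -m jog '[[[0.1,0.1,0.1],[0,0,-0.07],0],[[0.2,0.2,0.3],[0,0,-0.14],0],[[0.3,0.2,0.4],[0,0,-0.21],0],[[0.3,0.2,0.4],[0,0,-0.28],0],[[0.3,0.2,0.4],[0,0,-0.35],0],[[0.3,0.2,0.4],[0,0,-0.42],0],[[0.3,0.2,0.4],[0,0,-0.49],0],[[0.3,0.2,0.4],[0,0,-0.56],0],[[0.3,0.2,0.4],[0,0,-0.63],0],[[0.3,0.2,0.4],[0,0,-0.7],0],[[0.3,0.2,0.4],[0,0,-0.75],0],[[0.3,0.2,0.4],[0,0,-0.75],0],[[0.3,0.2,0.4],[0,0,-0.75],0]]'
python3 -c "
from h import *
s=read_state();print(s['position'],w2b(s['position']),s['joints'],s['ee_rot'])"
```

```text
clock: 13.9
position: [493.7, -426.1, 245.5]
ee_rot: [0.936, -0.069, 0.344, 0.029]
contact_force: [1.1, 0.6, 0.8]
gripper_width: 0.3
grasp_force: 0.0
clock: 14.6
position: [494.3, -385.7, 337.9]
ee_rot: [0.997, -0.075, -0.001, -0.001]
contact_force: [-0.0, 0.2, -0.4]
gripper_width: 0.1
grasp_force: 0.0
clock: 15.9
position: [522.6, -366.2, 380.6]
ee_rot: [-0.653, 0.758, -0.0, 0.0]
contact_force: [0.6, -0.0, 0.2]
gripper_width: 42.8
grasp_force: 0.0
[ 522.60289419 -366.24523557  380.59977617] [-25.77428388 -35.58907393 380.59977617] [-3.58363970e-01  3.54280100e-01  3.25700384e-01 -4.05672269e-04
 -1.54133517e+00  2.09400332e-01] [-6.52523881e-01  7.57768005e-01 -2.88975876e-04  3.89662538e-04]
```

```bash
python3 -m jog '[[[0.4,0.1,0],[0,0,0],0],[[0.7,0.17,0],[0,0,0],0],[[0.93,0.216,0],[0,0,0],0],[[0.93,0.216,0],[0,0,0],0],[[0.93,0.216,0],[0,0,0],0]]'
python3 - <<'E'
from h import *
outs=[]
s=read_state();p=s['position'];print(p,w2b(p),s['joints'])
for n in('top','scene'):
    g=grab(n); X=w2b(world(g))
    m=(X[...,2]>300)&(X[...,2]<345)&(abs(X[...,1])>35)&(abs(X[...,1])<60)&(X[...,0]>20)&(X[...,0]<120)
    print(n,m.sum(),X[m].mean(0))
    im=cv2.resize(g[0]['frame'][...,::-1],None,fx=4,fy=4,interpolation=cv2.INTER_CUBIC)
    for q,c in((b2w([62.7,0,328.5]),(0,255,0)),(p,(0,0,255))):
        u=proj(g,q)[0]; cv2.circle(im,tuple(int(v*4+2) for v in u),3,c,1)
    x,y=[int(v*4) for v in proj(g,p)[0]]; y0=max(0,y-280);x0=max(0,x-200)
    outs.append(im[y0:y0+560,x0:x0+400])
cv2.imwrite('pics/o7.png',np.hstack(outs))
E
```

```text
clock: 16.4
position: [616.3, -344.4, 379.6]
ee_rot: [-0.652, 0.758, 0.0, -0.0]
contact_force: [0.4, 0.9, -0.1]
gripper_width: 42.8
grasp_force: 0.0
[ 616.34502417 -344.42905645  379.57069984] [6.35479121e+01 2.58909348e-01 3.79570700e+02] [-2.81292874e-01  4.91659251e-01  5.35971170e-01 -1.35527099e-05
 -1.61623504e+00  1.32233036e-01]
top 69 [ 62.39185922   0.61575473 332.3197044 ]
scene 95 [ 63.57209408  -4.25511354 324.11865629]
```

View pics/o7.png

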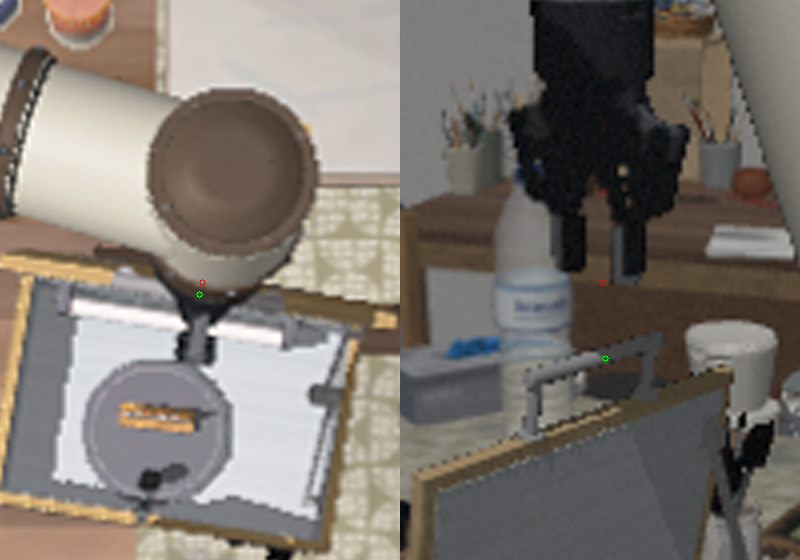

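Fingers at (570,265) and (628,275) are centred over the bar at (600,362). Descend and grip.

```bash
python3 -m jog '[[[0,0,-0.2],[0,0,0],0],[[0,0,-0.4],[0,0,0],0],[[0,0,-0.6],[0,0,0],0],[[-0.005,0,-0.69],[0,0,0],0],[[-0.005,0,-0.69],[0,0,0],0],[[-0.005,0,-0.69],[0,0,0],0.3],[[-0.005,0,-0.69],[0,0,0],0.5],[[-0.005,0,-0.69],[0,0,0],0.6],[[-0.005,0,-0.69],[0,0,0],0.7],[[-0.005,0,-0.69],[0,0,0],1],[[-0.005,0,-0.69],[0,0,0],1],[[-0.005,0,-0.69],[0,0,0],1],[[-0.005,0,-0.69],[0,0,0],1]]'
python3 -c "
from h import *
s=read_state();print(s['position'],w2b(s['position']))"
```

```text
clock: 17.8
position: [616.3, -344.7, 312.3]
ee_rot: [-0.652, 0.758, -0.001, 0.0]
contact_force: [1.3, -0.1, 4.0]
gripper_width: 10.2
grasp_force: 58.9
[ 616.28881008 -344.68852106  312.34861357] [ 6.35318981e+01 -6.09151013e-03  3.12348614e+02]
```

```bash
cat > arc.py <<'E'
import numpy as np,sys
def B(p): return np.array([105-252.07*np.cos(p),80+252.07*np.sin(p)])
a,b,n=map(float,sys.argv[1:4])
for k in range(1,int(n)+1):
    d=B(a+(b-a)*k/n)-B(a); print('[%.2f,%.3f,%.3f]'%(d[0]*.9883/100,-d[0]*.1524/100,d[1]/100),end=' ')
print()
E
python3 arc.py 1.405 1.06 12;python3 arc.py 1.06 0.715 12;python3 arc.py 0.715 0.37 12;python3 arc.py 0.37 0.024 14
```

```text
[-0.07,0.011,-0.013] [-0.14,0.022,-0.028] [-0.21,0.032,-0.045] [-0.28,0.043,-0.064] [-0.35,0.054,-0.085] [-0.42,0.064,-0.108] [-0.48,0.074,-0.133] [-0.55,0.085,-0.160] [-0.62,0.095,-0.189] [-0.68,0.105,-0.220] [-0.74,0.115,-0.253] [-0.81,0.124,-0.287] 
[-0.06,0.010,-0.036] [-0.12,0.019,-0.074] [-0.18,0.028,-0.114] [-0.24,0.037,-0.156] [-0.30,0.046,-0.199] [-0.35,0.055,-0.244] [-0.41,0.063,-0.291] [-0.46,0.071,-0.339] [-0.52,0.079,-0.389] [-0.57,0.087,-0.440] [-0.62,0.095,-0.492] [-0.66,0.102,-0.546] 
[-0.05,0.007,-0.055] [-0.09,0.014,-0.112] [-0.13,0.021,-0.170] [-0.17,0.027,-0.229] [-0.21,0.033,-0.290] [-0.25,0.039,-0.351] [-0.29,0.044,-0.414] [-0.32,0.050,-0.477] [-0.36,0.055,-0.542] [-0.39,0.060,-0.608] [-0.41,0.064,-0.674] [-0.44,0.068,-0.741] 
[-0.02,0.003,-0.058] [-0.04,0.006,-0.117] [-0.06,0.009,-0.177] [-0.08,0.012,-0.236] [-0.09,0.014,-0.297] [-0.11,0.017,-0.357] [-0.12,0.019,-0.418] [-0.13,0.020,-0.479] [-0.14,0.022,-0.541] [-0.15,0.023,-0.603] [-0.16,0.024,-0.665] [-0.16,0.025,-0.727] [-0.17,0.026,-0.789] [-0.17,0.026,-0.851]
```

```bash
python3 -m jog '[[[-0.07,0.011,-0.013],[0,0,0],1],[[-0.14,0.022,-0.028],[0,0,0],1],[[-0.21,0.032,-0.045],[0,0,0],1],[[-0.28,0.043,-0.064],[0,0,0],1],[[-0.35,0.054,-0.085],[0,0,0],1],[[-0.42,0.064,-0.108],[0,0,0],1],[[-0.48,0.074,-0.133],[0,0,0],1],[[-0.55,0.085,-0.16],[0,0,0],1],[[-0.62,0.095,-0.189],[0,0,0],1],[[-0.68,0.105,-0.22],[0,0,0],1],[[-0.74,0.115,-0.253],[0,0,0],1],[[-0.81,0.124,-0.287],[0,0,0],1],[[-0.81,0.124,-0.287],[0,0,0],1]]'
```

```text
clock: 19.1
position: [533.3, -331.9, 281.2]
ee_rot: [-0.652, 0.759, 0.001, -0.001]
contact_force: [-0.9, -2.8, -0.7]
gripper_width: 10.0
grasp_force: 60.7
```

```bash
python3 -m jog '[[[-0.06,0.01,-0.036],[0,0,0],1],[[-0.12,0.019,-0.074],[0,0,0],1],[[-0.18,0.028,-0.114],[0,0,0],1],[[-0.24,0.037,-0.156],[0,0,0],1],[[-0.3,0.046,-0.199],[0,0,0],1],[[-0.35,0.055,-0.244],[0,0,0],1],[[-0.41,0.063,-0.291],[0,0,0],1],[[-0.46,0.071,-0.339],[0,0,0],1],[[-0.52,0.079,-0.389],[0,0,0],1],[[-0.57,0.087,-0.44],[0,0,0],1],[[-0.62,0.095,-0.492],[0,0,0],1],[[-0.66,0.102,-0.546],[0,0,0],1],[[-0.66,0.102,-0.546],[0,0,0],1]]'
```

```text
clock: 20.4
position: [467.5, -321.8, 226.9]
ee_rot: [-0.652, 0.758, 0.001, -0.001]
contact_force: [-0.8, -5.5, -3.4]
gripper_width: 9.7
grasp_force: 58.5
```

```bash
python3 -m jog '[[[-0.05,0.007,-0.055],[0,0,0],1],[[-0.09,0.014,-0.112],[0,0,0],1],[[-0.13,0.021,-0.17],[0,0,0],1],[[-0.17,0.027,-0.229],[0,0,0],1],[[-0.21,0.033,-0.29],[0,0,0],1],[[-0.25,0.039,-0.351],[0,0,0],1],[[-0.29,0.044,-0.414],[0,0,0],1],[[-0.32,0.05,-0.477],[0,0,0],1],[[-0.36,0.055,-0.542],[0,0,0],1],[[-0.39,0.06,-0.608],[0,0,0],1],[[-0.41,0.064,-0.674],[0,0,0],1],[[-0.44,0.068,-0.741],[0,0,0],1],[[-0.44,0.068,-0.741],[0,0,0],1]]'
```

```text
clock: 21.7
position: [424.7, -315.2, 152.5]
ee_rot: [-0.652, 0.758, 0.0, -0.0]
contact_force: [2.6, -7.4, -3.7]
gripper_width: 9.9
grasp_force: 58.4
```

```bash
python3 -m jog '[[[-0.02,0.003,-0.058],[0,0,0],1],[[-0.04,0.006,-0.117],[0,0,0],1],[[-0.06,0.009,-0.177],[0,0,0],1],[[-0.08,0.012,-0.236],[0,0,0],1],[[-0.09,0.014,-0.297],[0,0,0],1],[[-0.11,0.017,-0.357],[0,0,0],1],[[-0.12,0.019,-0.418],[0,0,0],1],[[-0.13,0.02,-0.479],[0,0,0],1],[[-0.14,0.022,-0.541],[0,0,0],1],[[-0.15,0.023,-0.603],[0,0,0],1],[[-0.15,0.024,-0.65],[0,0,0],1],[[-0.16,0.025,-0.69],[0,0,0],1],[[-0.16,0.025,-0.72],[0,0,0],1],[[-0.16,0.025,-0.74],[0,0,0],1],[[-0.16,0.025,-0.74],[0,0,0],1]]'
```

```text
clock: 23.2
position: [410.0, -312.9, 79.7]
ee_rot: [-0.652, 0.758, -0.001, 0.001]
contact_force: [1.9, -5.9, -2.5]
gripper_width: 9.9
grasp_force: 58.4
```

```bash
python3 -m jog '[[[0,0,-0.02],[0,0,0],1],[[0,0,-0.04],[0,0,0],1],[[0,0,-0.06],[0,0,0],1],[[0,0,-0.08],[0,0,0],1],[[0,0,-0.08],[0,0,0],1]]'
python3 -m jog '[[[0,0,-0.01],[0,0,0],1],[[0,0,-0.02],[0,0,0],1],[[0,0,-0.03],[0,0,0],1],[[0,0,-0.03],[0,0,0],1]]'
```

```text
clock: 23.7
position: [409.7, -312.9, 73.7]
ee_rot: [-0.652, 0.758, -0.001, 0.0]
contact_force: [-0.6, -1.8, 11.9]
gripper_width: 9.7
grasp_force: 59.8
clock: 24.1
position: [409.8, -313.0, 73.5]
ee_rot: [-0.653, 0.758, -0.002, 0.0]
contact_force: [-5.2, 3.1, 30.0]
gripper_width: 9.7
grasp_force: 61.8
```

```bash
python3 -m jog '[[[0,0,0.02],[0,0,0],1],[[0,0,0.02],[0,0,0],1]]'
cat > lid.py <<'E'
from h import *
for n in('top','scene'):
    g=grab(n); X=w2b(world(g))
    for x0 in(-95,-40,20,80):
        m=(abs(X[...,0]-x0)<10)&(abs(X[...,1])<130)&(X[...,2]>60)&(X[...,2]<110); print(n,x0,m.sum(),np.median(X[m][:,2]) if m.any() else '',end=' | ')
    print()
save(g,'s_end.png',1.5)
E
python3 lid.py
```

```text
clock: 24.3
position: [409.7, -312.9, 73.7]
ee_rot: [-0.652, 0.758, -0.002, 0.0]
contact_force: [-1.3, -1.4, 16.9]
gripper_width: 9.3
grasp_force: 60.4
top -95 253 91.44765023188992 | top -40 446 91.44655531367485 | top 20 438 91.63234170079595 | top 80 439 91.73652952406682 | 
scene -95 571 85.63739792836975 | scene -40 258 92.00425393236371 | scene 20 319 92.07564941731559 | scene 80 302 92.26128620393146 |
```

The lid is flat at 91.5–91.7 mm across its depth, so it is shut. Release.

```bash
python3 -m jog '[[[0,0,0.015],[0,0,0],1],[[0,0,0.015],[0,0,0],0.6],[[0,0,0.015],[0,0,0],0.4],[[0,0,0.015],[0,0,0],0.4],[[0,0,0.015],[0,0,0],0.4],[[0,0,0.1],[0,0,0],0.4],[[0,0,0.2],[0,0,0],0.4],[[0,0,0.4],[0,0,0],0.4],[[0,0,0.7],[0,0,0],0.4],[[0,0,1],[0,0,0],0.4],[[0,0,1],[0,0,0],0.4]]'
python3 -m jog '[[[0,0,0.4],[0,0,0],0.4],[[0,0.3,0.8],[0,0,0],0.4],[[0,0.7,1],[0,0,0],0.4],[[0,1,1],[0,0,0],0.4],[[0,1,1],[0,0,0],0.4],[[0,1,1],[0,0,0],0.4]]'
python3 lid.py
```

```text
clock: 25.5
position: [411.5, -314.0, 176.4]
ee_rot: [-0.652, 0.758, -0.005, 0.002]
contact_force: [0.2, 0.0, -0.3]
gripper_width: 25.6
grasp_force: 0.0
clock: 26.1
position: [408.6, -212.1, 271.3]
ee_rot: [-0.652, 0.758, -0.0, 0.0]
contact_force: [-0.1, -0.1, -0.3]
gripper_width: 26.0
grasp_force: 0.0
top -95 419 91.09644307237643 | top -40 445 91.51590921999014 | top 20 437 91.16472179891271 | top 80 439 91.39198193114302 | 
scene -95 843 86.55645546093058 | scene -40 355 92.0057639517615 | scene 20 319 91.93953619171987 | scene 80 298 92.32682347256741 |
```

View pics/s_end.png

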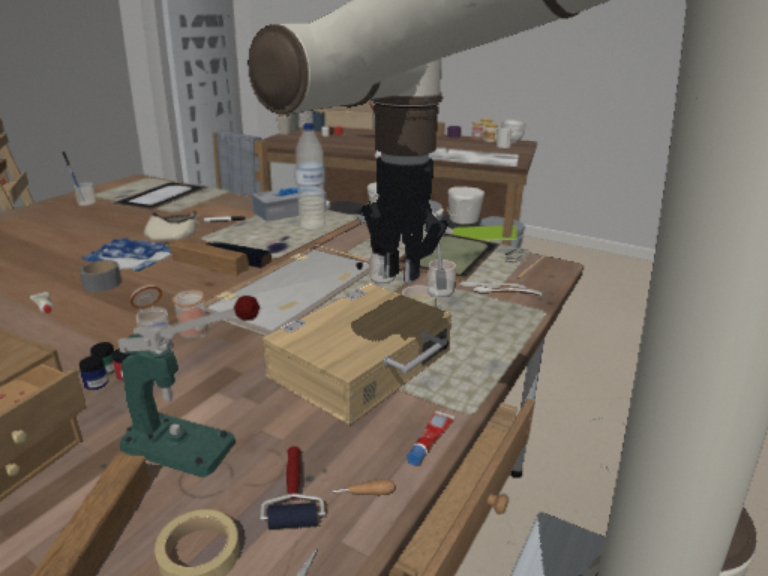

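The lid is flat, the handle sits at (417,355), the brayer, cutter and paint tube are where they were, and the gripper is free.

```bash
python3 -c "
from bench import job_done
print(job_done())"
```

```text
the job is handed in; nothing more can be done
None
```

The job is handed in: the turntable pointer is lined up with the index mark to within about 2°, the stay is broken, the lid was lowered in the gripper's hold until shut flat on the rim, and nothing else was touched; it took about 26 s.

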